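# Wipe the parting face and hold the casting mould closed

### The arm

A 6-joint arm with a two-finger parallel gripper is mounted at the origin on a cart in front of the work surface, level with it; the furniture and walls round the work are solid. World frame = base frame: x ahead of the robot, y to its left, z up, the work surface at z = 0. Lengths are in m, angles in rad, forces in N, time in s.
With the tool pointing down it reaches from about 0.35 to 0.875 m from the base axis. Payload 4.2 kg.
Tool frame: the origin (TCP) lies at the very end of the fingers, on their centre line; the grasp point (between the pads) lies bot.pinch_z behind it (bot.pinch_z is the distance from the TCP to the grasp point, in m); z points along the fingers, y is the line along which they close (so a half turn about z gives the same grasp; the last joint's range is limited). The gripper opens to 87 mm and grips with 3 to 60 N. Pads are 19 mm wide; open, the fingers measure 117 mm over their backs; the gripper's body (75 mm by 190 mm) begins 51 mm behind the grasp point.
Start: joints at [1.529, 0.385, 0.008, 0, -1.194, -0.259], TCP at [0.185, 0.597, 0.223] pointing down, gripper open.
Joint ranges: [-3.14, 3.14], [-1.21, 2.06], [-1.07, 1.41], [-3.16, 2.05], [-2.99, -0.16], [-3.1, 3.1]. Speed limits (rad/s): [2.79, 2.79, 3.14, 3.14, 3.14, 3.14].

### API

Orientations are given as [roll, pitch, yaw] about the fixed x, y, z axes, in that order (R = Rz(yaw) Ry(pitch) Rx(roll)).
In Python, from rig import sensors, cams, bot, spotter gives the robot as it stands.
- The arm moves only by the tool arm_command, never from a script. Its argument "targets" is a list of rows, each an object with "xyz": the shift along the tool's x, y, z in m, a list of three; "roll": the turn about the tool's z in degrees. A call has 1 to 10 rows; each row shifts and turns the commanded pose from where the row before left it, along the tool's axes as they then stand; what a row does not reach is not made up. A row lasts 1/12 s, in which the tool goes at most 41.7 mm and 7.16 degrees, less where a joint would pass 70% of its speed; a pose out of reach is approached as far as the arm can. A call is refused whole if a number of a shift passes 0.0417 or a number of a turn 7.16, either way. A call with a gripper value outside its range is refused whole. "claw" is the opening in per cent of the stroke, from 0 (shut) to 100 (fully open), set as the call begins (left out, the last holds). The fingers move at their own pace and stop on an object; the grip force is fixed at half the most. Time passes only in rows, so rows that do not move let the fingers close. It gives the time, the measured TCP pose, the force, the opening and the grip force at its end, in the units of the state.
- sensors.get_obs(): the state, without advancing time (a new reading comes with each control period).
- cams.snapshot(name): name is "side" or "top" or "wrist"; returns the picture (420x560x3 uint8, red, green, blue); there is no depth.
- cams.camera_params(name): a dict with "camera_matrix" (3x3 intrinsics, pixels), "world_from_camera" (4x4, takes a point from camera to world coordinates). Camera axes: x right, y down, z forward; pixel columns grow to the right and rows downward; lengths in m; the calibration is good to about 2 mm. A picture is of the moment at which its call begins: read the wrist's pose just before it. camera_params takes no time and is no camera call; for the wrist camera it gives the pose at the moment of the call.
- bot.sign_off(): hands the job in; it is judged then, once.
Trained networks look in the newest picture that a camera, given by its name, has taken for a name from the list of things; names that differ only in an ending like _2 or _b are one class to them, and where a whole thing is asked for, a point or a joint stands for the part that bears it (a point fixed in the world has none). Each returns a list of dicts, best first, with "confidence" (0 to 1); they miss things now and then, are a little off and sometimes report something else, mostly with a low value. They report only what shows in the picture. A call takes as long as a camera call. They do not tell look-alikes from the thing itself.
- spotter.boxes_of(camera, target): "centre" ([column, row] in pixels, amid what is visible of it).
- spotter.cut_out(camera, target): "pixels" (420x560 bool, what is visible of it) and "centre" ([column, row] in pixels, amid what is visible of it).
The state is a dict: "t": time; "q": joint angles; "dq": joint speeds; "joint_torque": joint torques, N m; "tool_pos": TCP position; "eef_rot": TCP orientation; "wrist_force": force on the tool from outside, world axes, zero at the start; "moment": the same for the moment, N m; "width": opening from 0.0 (shut) to 1.0 (fully open); "gripper_force": force on a finger pad.
Only numpy, scipy, OpenCV 4.12 (cv2) and the standard library are available. Lean on these libraries where they do the work, as an engineer would, in place of code of your own. Each camera call takes 0.05 s, during which the arm holds its last target. There are 200 camera calls.

### The job

Take the green-handled scraper block and, holding it, wipe all four orange resin crumbs off the bare metal face of the lower mould half (the white trough in front of it is there to catch them; do not touch the crumbs with the fingers), then stand or lay the scraper aside on the worktop. Fit the blue upper half over the two dowels and press it down against the springs until the two halves are fully closed, and finish like that, with the gripper still holding the upper half and pressing the pair together. Leave the bottles, the beaker and the petri dish where they stand.

Things in the scene. Friction and masses are not known exactly. Their poses are not given: they have to be found in the camera images.
- lower_half: lower half of a casting mould, screwed down: aluminium block 84 (x) x 150 (y) x 20 mm on a dark foot plate 100x164x10 mm, its flat top face 30 mm above the worktop. Origin at the centre of the foot's underside, on the worktop; z up. A white open trough, 16 mm high and 130 mm long (y), stands along the block's -x edge and reaches out to x = -102 mm
- lower_face (a point): centre of the lower half's top face; same axes. Two steel dowels, 10 mm thick, 22 mm high, the last 8 mm tapering to 3.6 mm, stand on the face at x = 0, y = +58 and -58 mm; two brass spring pins 8 mm thick, 6 mm proud, at (x, y) = (24, -58) and (-24, 58) mm. Between them the face is bare for |y| < 52 mm, out to both its x edges
- ejector (a joint): the two brass spring pins, moving as one: 0 m = 6 mm proud of the face, 0.006 = pushed flush (mould closed). The spring resists with about 7 N at 0 and 11 N at 0.006, so the weight of the upper half alone does not push it down
- upper_half: loose blue upper half, 0.24 to 0.39 kg, right way up: plate 80 (x) x 140 (y) x 20 mm with 12 mm through holes at x = 0, y = +58 and -58 mm, and a white grip block 24 (x) x 70 (y) x 38 mm on the middle of its top (whole height 58 mm). Origin at the centre of its underside, z up. Fits the dowels either way round (half a turn makes no difference)
- upper_half_mid (a point): centre of upper_half, 29 mm above its underside; same axes. The white grip block reaches from 9 mm below to 29 mm above this point; pinch it across its 24 mm, along x, about 13 mm above this point
- scraper: loose scraper block, 0.07 to 0.14 kg, standing upright: grey wiping foot 26 (x) x 80 (y) x 12 mm, green handle 22 (x) x 60 (y) mm above it, whole height 60 mm. Origin at the centre of its underside, z up. It wipes along its x
- scraper_mid (a point): centre of scraper, 30 mm above its underside; same axes. Pinch the green handle across its 22 mm, along x, about 12 mm above this point
- crumb_0: a crumb of cured orange resin, about 13x12x8 mm, 10 g, lying loose on the parting face at the start (four of them, all within 25 mm of the face's centre along its x and within 30 mm along its y); origin at the centre of its underside
- crumb_1: a crumb of cured orange resin, about 13x12x8 mm, 10 g, lying loose on the parting face at the start (four of them, all within 25 mm of the face's centre along its x and within 30 mm along its y); origin at the centre of its underside
- crumb_2: a crumb of cured orange resin, about 13x12x8 mm, 10 g, lying loose on the parting face at the start (four of them, all within 25 mm of the face's centre along its x and within 30 mm along its y); origin at the centre of its underside
- crumb_3: a crumb of cured orange resin, about 13x12x8 mm, 10 g, lying loose on the parting face at the start (four of them, all within 25 mm of the face's centre along its x and within 30 mm along its y); origin at the centre of its underside
- amber_bottle: bystander: brown bottle with a black cap, 56x56x112 mm; origin under its centre
- wash_bottle: bystander: white wash bottle with a red top, 68x79x198 mm; origin under its centre
- beaker: bystander: glass beaker 53x56x70 mm; origin under its centre
- petri_dish: bystander: clear petri dish, 60 mm across, 16 mm high; origin under its centre
Not all that is in view belongs to the job. Of the things like the scraper, leave any that is red; of the rest the larger one is meant.

How it is judged:
On the way, in this order (a step that is already met when the one before it is completed fails the run):
1. all four crumbs are off the parting face while the scraper is held in the gripper (height (world z) of each of crumb_0, crumb_1, crumb_2, crumb_3 below 0.026 m and contact force between the fingers and scraper above 1 N), for 0.2 s.
2. the upper half sits on the dowels, pressed closed by the gripper (value of joint ejector above 0.004 m and z of upper_half_mid in the frame of lower_face below 0.031 m and horizontal distance between upper_half_mid and lower_face below 0.003 m and angle between the y axis of upper_half and the y axis of lower_half, either way round below 0.06 rad and angle between upper_half's own z axis and vertical below 0.04 rad and contact force between the fingers and upper_half above 2 N), for 0.3 s.
At the end, for the whole second after the job is handed in: upper half on both dowels (within 3 mm, 0.06 rad, tilt under 0.04 rad), gap under 2 mm, ejector down over 4 mm, fingers bearing on it over 2 N; crumbs below the face; scraper on the worktop (centre below 40 mm), touching neither mould nor robot; all at rest (all of step 2 and height (world z) of each of crumb_0, crumb_1, crumb_2, crumb_3 below 0.026 m and height (world z) of scraper_mid below 0.04 m and contact force between scraper and lower_half below 0.05 N and contact force between scraper and upper_half below 0.05 N and contact force between each of the arm, the fingers and scraper below 0.05 N and linear speed of each of upper_half, scraper below 0.02 m/s); the arm keeps its last pose, push and grip.
It fails at once if the fingers touch a crumb (contact force between the fingers and crumb_0 above 0.3 N or contact force between the fingers and crumb_1 above 0.3 N or contact force between the fingers and crumb_2 above 0.3 N or contact force between the fingers and crumb_3 above 0.3 N).
It fails at once if a bystander is moved by more than 30 mm (distance of any of amber_bottle, wash_bottle, beaker, petri_dish from where it was at the start of the episode above 0.03 m).
It also fails if it takes over 67 s, if anything falls off the work surface, if the arm or the gripper's body presses on something with over 40 N, if the wrist force passes 120 N, or if a joint passes its speed limit or range.

## Working session

There is one attempt and no reset: what is moved stays moved. The work goes in short steps, Python scripts to look and compute and a tool call to move; the robot and the scene stay as the last step left them, time stands still between calls to the robot, and variables do not carry over. Pictures are saved under pics/ and viewed, at most 10 in all, crops included, and the job is handed in when it is done.

Besides the shell and the picture viewer there is one more tool, called after ">>>" by a JSON object that holds its "name" and its "arguments". arm_command: Moves the arm, as the interface text tells. Its arguments: {"type":"object","properties":{"targets":{"type":"array","items":{"type":"object","properties":{"xyz":{"type":"array","items":{"type":"number"}},"roll":{"type":"number"}}}},"claw":{"type":"number"}},"required":["targets"]}

```bash
mkdir -p pics
cat > h.py <<'E'
import numpy as np, cv2
from rig import sensors, cams, bot, spotter
def P(n):
    p=cams.camera_params(n); return np.array(p["camera_matrix"]),np.array(p["world_from_camera"])
def px2w(n,uv,z,kp=None):
    K,T=kp or P(n); d=T[:3,:3]@np.linalg.solve(K,[uv[0],uv[1],1.]); o=T[:3,3]
    return o+d*(z-o[2])/d[2]
def w2px(n,X,kp=None):
    K,T=kp or P(n); c=np.linalg.inv(T)@np.append(X,1); u=K@c[:3]; return u[:2]/u[2]
def save(n,f):
    im=np.array(cams.snapshot(n)); cv2.imwrite('pics/'+f,im[...,::-1]); return im
E
python3 - <<'E'
from h import *
np.set_printoptions(precision=4,suppress=True)
print(bot.pinch_z,sensors.get_obs())
ims=[save(n,n+'0.png') for n in('top','side')]
for n in('top','side'):
    print(n,P(n)[1])
    for t in['scraper','upper_half','lower_half','crumb_0','amber_bottle','wash_bottle','beaker','petri_dish']:
        print(t,[(np.round(d['centre']),round(d['confidence'],2)) for d in spotter.boxes_of(n,t)])
E
```

```text
0.0187 {'t': 0.0, 'q': array([ 1.5286,  0.3856,  0.0066, -0.0006, -1.194 , -0.2586]), 'dq': array([ 0.0015, -0.    , -0.0006, -0.0002, -0.0017,  0.0004]), 'joint_torque': array([ -0.0001, -39.0662,  18.7403,   4.2199,   0.011 ,  -0.0002]), 'tool_pos': array([0.185 , 0.5964, 0.2214]), 'eef_rot': array([ 3.1394, -0.    , -0.301 ]), 'wrist_force': array([ 0.6827, -0.0692, -0.1173]), 'moment': array([ 0.0221, -0.0108,  0.039 ]), 'gripper_force': 0.0, 'width': 0.9993259784542722}
top [[-0.0064 -0.9989  0.0466  0.4174]
 [-0.9999  0.007   0.0109  0.1215]
 [-0.0113 -0.0465 -0.9989  1.8384]
 [ 0.      0.      0.      1.    ]]
scraper [(array([204., 215.]), 0.61), (array([238., 192.]), 0.51)]
upper_half [(array([424., 213.]), 0.79)]
lower_half [(array([289., 200.]), 0.94)]
crumb_0 []
amber_bottle [(array([172., 237.]), 0.78)]
wash_bottle [(array([148., 214.]), 0.98), (array([288., 204.]), 0.34)]
beaker [(array([350., 162.]), 0.69)]
petri_dish [(array([231., 219.]), 0.51), (array([374., 160.]), 0.5)]
side [[-0.9785 -0.1132  0.1726  0.3134]
 [-0.2057  0.6047 -0.7694  0.9832]
 [-0.0172 -0.7884 -0.615   0.7543]
 [ 0.      0.      0.      1.    ]]
scraper [(array([272., 306.]), 0.85), (array([256., 260.]), 0.69), (array([287., 273.]), 0.59)]
upper_half [(array([320., 146.]), 0.92)]
lower_half [(array([282., 223.]), 0.79)]
crumb_0 []
amber_bottle [(array([300., 345.]), 0.73)]
wash_bottle []
beaker [(array([259., 176.]), 0.87)]
petri_dish []
```

View pics/top0.png

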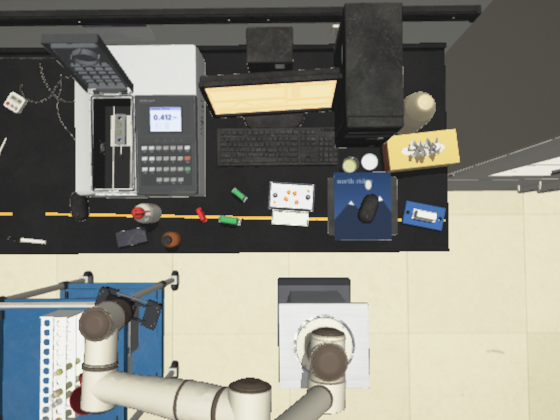

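View pics/side0.png

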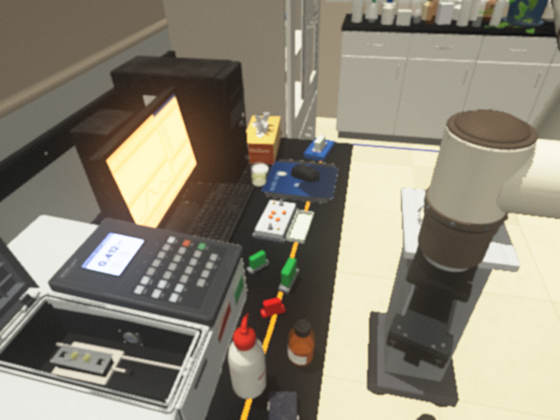

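The top picture shows the lower half at (291,197) with its trough at (290,218), the upper half at (424,215), and scraper-like blocks at (239,195) green, (230,220) green and (202,215) red. The side view shows the same greens at (258,261) and (288,273), and red at (272,307). Red is out, and of the two greens the larger is meant, so I'll enlarge them to compare.

Run:
```python
from h import *
np.set_printoptions(precision=4,suppress=True)
a=cv2.imread('pics/top0.png')[170:250,180:320];b=cv2.imread('pics/side0.png')[190:330,230:330]
a=cv2.resize(a,None,fx=3.5,fy=3.5,interpolation=2);b=cv2.resize(b,None,fx=3.0,fy=3.0,interpolation=2)
H=max(a.shape[0],b.shape[0]);c=np.zeros((H,a.shape[1]+b.shape[1],3),np.uint8);c[:a.shape[0],:a.shape[1]]=a;c[:b.shape[0],a.shape[1]:]=b
cv2.imwrite('pics/crop1.png',c)
top=cv2.imread('pics/top0.png');hsv=cv2.cvtColor(top,cv2.COLOR_BGR2HSV)
m=cv2.inRange(hsv,(45,90,50),(80,255,255));m[:180]=0;m[235:]=0;m[:,:215]=0;m[:,255:]=0
n,l,s,ce=cv2.connectedComponentsWithStats(m)
for i in range(1,n):
  if s[i,4]>15:
    pts=np.argwhere(l==i)[:,::-1].astype(np.float32);print('green',ce[i],s[i,4],cv2.minAreaRect(pts),px2w('top',ce[i],.05))
for nme,uv,z in[('lower',(291,196),.03),('upper',(424,215),.04)]:print(nme,px2w('top',uv,z))
for uv,z in[((258,261),.05),((288,273),.05)]:print(px2w('side',uv,z))
```

```text
green [238.3433 194.0448] 67 ((238.4512481689453, 194.06100463867188), (12.337726593017578, 5.4660820960998535), 38.65980911254883) [0.5366 0.2941 0.05  ]
green [228.3458 220.0467] 107 ((228.41891479492188, 219.98648071289062), (16.933094024658203, 6.411561012268066), 9.462322235107422) [0.4459 0.3293 0.05  ]
lower [0.5297 0.1097 0.03  ]
upper [ 0.4591 -0.3552  0.04  ]
[0.5278 0.3213 0.05  ]
[0.4444 0.3471 0.05  ]
```

View pics/crop1.png

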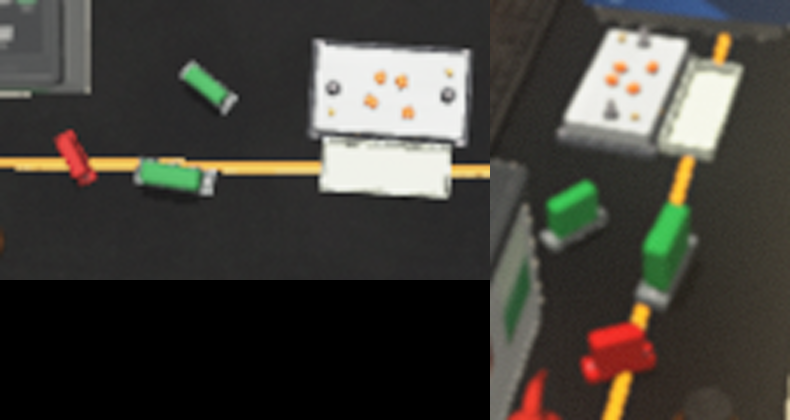

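Three candidates look like the scraper. The red one at top (202,215) is excluded. The green at (239,195) is the small one, 67 px. The green at (230,220) is clearly larger (107 px, and also longer in the side view), so it's the one meant. It stands at about (0.446, 0.333), with its y axis at yaw ≈ -9.5°. Next I move over it.

>>> {"name": "arm_command", "arguments": {"targets": [{"xyz": [0.0327, 0.0173, 0], "roll": 0}, {"xyz": [0.0327, 0.0173, 0], "roll": 0}, {"xyz": [0.0327, 0.0173, 0], "roll": 0}, {"xyz": [0.0327, 0.0173, 0], "roll": 0}, {"xyz": [0.0327, 0.0173, 0], "roll": 0}, {"xyz": [0.0327, 0.0173, 0], "roll": 0}, {"xyz": [0.0327, 0.0173, 0], "roll": 0}, {"xyz": [0.0327, 0.0173, 0], "roll": 0}, {"xyz": [0.0327, 0.0173, 0], "roll": 0}, {"xyz": [0.0327, 0.0173, 0], "roll": 0}], "claw": 100}}

```text
t: 1.73
tool_pos: [0.4472, 0.3334, 0.2229]
eef_rot: [-3.141, -0.0, -0.301]
wrist_force: [-0.7, 0.5, 0.0]
width: 1.003
gripper_force: 0.0
```

>>> {"name": "arm_command", "arguments": {"targets": [{"xyz": [0, 0, 0], "roll": 7}, {"xyz": [0, 0, 0], "roll": 7}, {"xyz": [0, 0, 0], "roll": 7}, {"xyz": [0, 0, 0], "roll": 7}, {"xyz": [0, 0, 0], "roll": 7}, {"xyz": [0, 0, 0], "roll": 7}, {"xyz": [0, 0, 0], "roll": 7}, {"xyz": [0, 0, 0], "roll": 7}, {"xyz": [0, 0, 0], "roll": 7}, {"xyz": [0, 0, 0], "roll": 7}]}}

```text
t: 2.57
tool_pos: [0.4462, 0.3348, 0.2226]
eef_rot: [-3.141, 0.0, -1.529]
wrist_force: [0.0, -0.1, -0.0]
width: 0.997
gripper_force: 0.0
```

>>> {"name": "arm_command", "arguments": {"targets": [{"xyz": [0, 0, 0], "roll": 6}, {"xyz": [0, 0, 0], "roll": 6}, {"xyz": [0, 0, 0], "roll": 0}, {"xyz": [0, 0, 0], "roll": 0}, {"xyz": [0, 0, 0], "roll": 0}]}}

```text
t: 2.98
tool_pos: [0.4462, 0.3348, 0.2226]
eef_rot: [-3.142, 0.0, -1.73]
wrist_force: [0.4, -0.2, 0.7]
width: 0.997
gripper_force: 0.0
```

```bash
cat >> h.py <<'E'
def greens(im,lo=(45,90,50),hi=(80,255,255),amin=100):
    m=cv2.inRange(cv2.cvtColor(im,cv2.COLOR_RGB2HSV),lo,hi); n,l,s,ce=cv2.connectedComponentsWithStats(m)
    return [(ce[i],s[i,4],(l==i)) for i in range(1,n) if s[i,4]>amin]
E
python3 - <<'E'
from h import *
np.set_printoptions(precision=4,suppress=True)
o=sensors.get_obs();print(o['t'],o['tool_pos'],o['eef_rot'],o['q'])
kp=P('wrist');print(kp[1],kp[0])
im=save('wrist','w1.png')
for c,a,m in greens(im):print(c,a,px2w('wrist',c,.06,kp))
for d in spotter.cut_out('wrist','scraper'):print(d['centre'],d['confidence'],px2w('wrist',d['centre'],.03,kp))
E
```

```text
2.9833 [0.4462 0.3348 0.2226] [-3.1415  0.0001 -1.7297] [ 0.9343  0.2707 -0.1593 -0.     -1.1406 -1.0932]
[[-0.9873  0.1537  0.0394  0.4342]
 [ 0.1587  0.9555  0.2486  0.265 ]
 [ 0.0005  0.2517 -0.9678  0.386 ]
 [ 0.      0.      0.      1.    ]] [[307.8009   0.     282.2139]
 [  0.     307.8009 212.8097]
 [  0.       0.       1.    ]]
[197.6849 173.7816] 806 [0.5291 0.2923 0.06  ]
[281.4457 192.5151] 1095 [0.4447 0.3263 0.06  ]
[221.1628 326.2093] 129 [0.5429 0.477  0.06  ]
[199.0, 174.0] 0.81 [0.5364 0.2953 0.03  ]
[287.5, 257.5] 0.73 [0.4513 0.4141 0.03  ]
[278.1, 185.6] 0.69 [0.4482 0.3232 0.03  ]
```

View pics/w1.png

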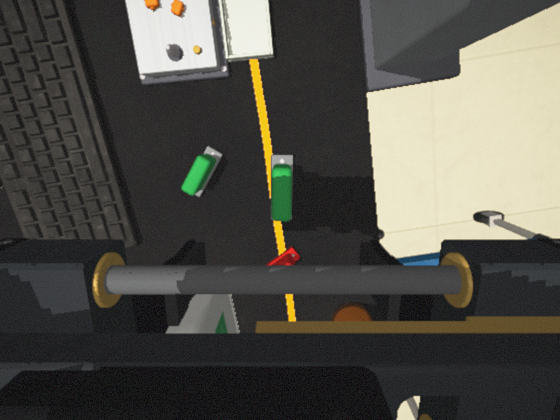

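The wrist view shows the target scraper at (282,190), the small green at (200,172), red at (285,259), and the mould at (175,30). I'll compute the target's precise pose.

Run:
```python
from h import *
np.set_printoptions(precision=4,suppress=True)
kp=P('wrist');im=cv2.imread('pics/w1.png')[...,::-1].copy()
c,a,m=[g for g in greens(im,amin=900)][0]
ps=np.argwhere(m)[:,::-1]
for r in range(ps[:,1].min(),ps[:,1].max()+1,4):
    q=ps[ps[:,1]==r][:,0]; print(r,q.min(),q.max(),px2w('wrist',(q.min(),r),.06,kp)[:2],px2w('wrist',(q.max()+1,r),.06,kp)[:2])
# foot
g=cv2.cvtColor(im,cv2.COLOR_RGB2GRAY);print(g[148:172:2,266:300:2])
```

```text
164 278 278 [0.4434 0.2957] [0.4423 0.2958]
168 273 290 [0.4493 0.299 ] [0.4305 0.302 ]
172 272 291 [0.451 0.303] [0.4301 0.3063]
176 272 291 [0.4517 0.3071] [0.4308 0.3105]
180 272 291 [0.4524 0.3113] [0.4314 0.3147]
184 272 291 [0.4532 0.3156] [0.4321 0.319 ]
188 272 291 [0.4539 0.3198] [0.4327 0.3233]
192 272 291 [0.4546 0.3241] [0.4334 0.3276]
196 272 291 [0.4554 0.3284] [0.4341 0.3319]
200 271 291 [0.4572 0.3326] [0.4347 0.3363]
204 272 291 [0.4568 0.3372] [0.4354 0.3406]
208 272 291 [0.4576 0.3416] [0.4361 0.3451]
212 272 291 [0.4583 0.346 ] [0.4368 0.3495]
216 272 290 [0.4591 0.3505] [0.4385 0.3538]
220 281 289 [0.4501 0.3566] [0.4403 0.3582]
[[193 197 197  71  44  41  44  42  46  42  50  41  46  45  45  39  47]
 [196 193 198  75  39  46  43  45  42  50  44  48  45  42  43  36  43]
 [197 194 197  88  41  43  45  38  42  45  47  43  44  40  42  45  42]
 [196 194 196 144  74  75  74  68  68  65  67  65  63  57  39  46  47]
 [196 195 180 164 166 167 166 166 163 168 164 164 164 140  25  49  38]
 [198 192 180 165 167 164 168 172 180 165 166 166 167 135  38  45  47]
 [197 194 183 168 169 166 166 221 234 177 166 164 165 142  27  50  43]
 [198 195 180 167 167 165 163 200 225 174 165 167 167 144  31  51  44]
 [207 192 183 166 131  95  87  92  91  88  96 122 151 108  31  46  47]
 [138 196 180 156  76  71  69  68  66  70  67  68  82  86  24  37  25]
 [135 194 181 134  94 111 107 109 107 101 103  92  72  83  34  31  31]
 [136 196 182 111 134 137 134 132 132 134 130 124 101  82  28  35  23]]
```

>>> {"name": "arm_command", "arguments": {"targets": [{"xyz": [0.009, 0.0005, 0.02], "roll": 0}, {"xyz": [0, 0, 0.04], "roll": 0}, {"xyz": [0, 0, 0.04], "roll": 0}, {"xyz": [0, 0, 0.04], "roll": 0}, {"xyz": [0, 0, 0.03], "roll": 0}, {"xyz": [0, 0, 0.02], "roll": 0}, {"xyz": [0, 0, 0.009], "roll": 0}, {"xyz": [0, 0, 0], "roll": 0}, {"xyz": [0, 0, 0], "roll": 0}]}}

```text
t: 3.83
tool_pos: [0.4448, 0.3265, 0.0241]
eef_rot: [-3.141, 0.001, -1.731]
wrist_force: [-0.3, 0.8, -0.3]
width: 0.999
gripper_force: 0.0
```

>>> {"name": "arm_command", "arguments": {"targets": [{"xyz": [0, 0, 0], "roll": 0}, {"xyz": [0, 0, 0], "roll": 0}, {"xyz": [0, 0, 0], "roll": 0}, {"xyz": [0, 0, 0], "roll": 0}, {"xyz": [0, 0, 0], "roll": 0}, {"xyz": [0, 0, 0], "roll": 0}, {"xyz": [0, 0, 0], "roll": 0}, {"xyz": [0, 0, 0], "roll": 0}], "claw": 0}}

```text
t: 4.5
tool_pos: [0.4443, 0.326, 0.0236]
eef_rot: [-3.142, 0.0, -1.732]
wrist_force: [0.6, 0.1, 0.2]
width: 0.481
gripper_force: 0.0
```

>>> {"name": "arm_command", "arguments": {"targets": [{"xyz": [0, 0, 0], "roll": 0}, {"xyz": [0, 0, 0], "roll": 0}, {"xyz": [0, 0, 0], "roll": 0}, {"xyz": [0, 0, 0], "roll": 0}, {"xyz": [0, 0, 0], "roll": 0}, {"xyz": [0, 0, 0], "roll": 0}, {"xyz": [0, 0, 0], "roll": 0}, {"xyz": [0, 0, 0], "roll": 0}]}}

```text
t: 5.17
tool_pos: [0.4444, 0.3262, 0.0236]
eef_rot: [-3.141, 0.0, -1.732]
wrist_force: [0.6, 0.6, 0.1]
width: 0.247
gripper_force: 30.0
```

>>> {"name": "arm_command", "arguments": {"targets": [{"xyz": [0, 0, -0.02], "roll": 0}, {"xyz": [0, 0, -0.04], "roll": 0}, {"xyz": [0, 0, -0.04], "roll": 0}, {"xyz": [0, 0, -0.04], "roll": 0}, {"xyz": [0.03, -0.02, 0], "roll": 0}, {"xyz": [0.03, -0.02, 0], "roll": 0}, {"xyz": [0.03, -0.02, 0], "roll": 0}, {"xyz": [0.03, -0.02, 0], "roll": 0}, {"xyz": [0, 0, 0], "roll": 0}, {"xyz": [0, 0, 0], "roll": 0}]}}

```text
t: 6.0
tool_pos: [0.5037, 0.1927, 0.1629]
eef_rot: [3.14, -0.001, -1.736]
wrist_force: [-0.2, 0.4, -1.8]
width: 0.248
gripper_force: 30.0
```

Run:
```python
from h import *
np.set_printoptions(precision=4,suppress=True)
o=sensors.get_obs();print(o['t'],o['tool_pos'],o['eef_rot'],o['gripper_force'])
kp=P('wrist')
im=save('wrist','w2.png')
np.savez('w2.npz',K=kp[0],T=kp[1])
for d in spotter.cut_out('wrist','lower_half')[:1]:
    print(d['centre'],d['confidence'],px2w('wrist',d['centre'],.03,kp))
for c,a,m in greens(im,(5,150,120),(20,255,255),30):print('or',c,a,px2w('wrist',c,.035,kp))
```

```text
6.0 [0.5037 0.1927 0.1629] [ 3.1398 -0.001  -1.7357] 29.98313568249614
[264.5, 112.7] 0.9 [0.5039 0.1027 0.03  ]
or [258.0062 100.0741] 162 [0.5075 0.0915 0.035 ]
or [224.6335 113.3168] 161 [0.5393 0.0976 0.035 ]
or [225.6014 138.4189] 148 [0.543  0.1193 0.035 ]
or [253.0069 144.0069] 144 [0.5191 0.1284 0.035 ]
or [340.5909 268.5909] 66 [0.4539 0.2659 0.035 ]
```

View pics/w2.png

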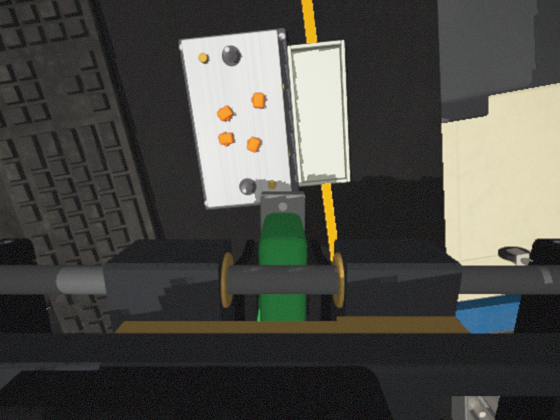

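The wrist view shows the face with corners near (181,42), (283,30), (295,192) and (207,207). The dowels are at (231,56) and (247,186), the crumbs at (258,100), (225,113), (226,138) and (253,144), and the trough at (320,115). The scraper is held.

Run:
```python
from h import *
np.set_printoptions(precision=4,suppress=True)
z=np.load('w2.npz');kp=(z['K'],z['T']);im=cv2.imread('pics/w2.png')[...,::-1].copy()
hsv=cv2.cvtColor(im,cv2.COLOR_RGB2HSV)
m=cv2.inRange(hsv,(0,0,150),(180,60,255));m[:, 286:]=0;m[:25]=0;m[215:]=0;m[:,:170]=0
m=cv2.morphologyEx(m,cv2.MORPH_OPEN,np.ones((3,3)))
n,l,s,c=cv2.connectedComponentsWithStats(m);i=1+s[1:,4].argmax();print(s[i])
m=(l==i)
def edge(pts):
    w=np.array([px2w('wrist',p,.03,kp)[:2] for p in pts]);
    v=cv2.fitLine(w.astype(np.float32),cv2.DIST_HUBER,0,.001,.001).ravel();return v
L=edge([(np.argmax(m[r])-.0,r+.5) for r in range(55,195,3)])
Tp=edge([(c+.5,np.argmax(m[:,c])) for c in range(192,275,3)])
B=edge([(c+.5,m.shape[0]-np.argmax(m[::-1,c])) for c in range(214,255,3)])
R=edge([(560-np.argmax(m[r,::-1]),r+.5) for r in range(40,70,2)])
for nme,v in zip('LTBR',(L,Tp,B,R)):print(nme,v,np.degrees(np.arctan2(v[1],v[0])))
def X(a,b):
    A=np.c_[a[:2],-b[:2]];t=np.linalg.solve(A,b[2:]-a[2:]);return a[2:]+t[0]*a[:2]
tl,bl,tr=X(L,Tp),X(L,B),X(Tp,R);print(tl,bl,tr,np.linalg.norm(tl-bl),np.linalg.norm(tl-tr))
y=(bl-tl)/np.linalg.norm(bl-tl);x=np.array([y[1],-y[0]]);C=(tl+bl)/2-.042*x;print('C',C,'yaw',np.degrees(np.arctan2(-x[1]*-1,x[0])))
g=cv2.inRange(hsv,(0,0,0),(180,255,110))
for (a,b) in((231,56),(247,186)):
    M=np.zeros_like(g);M[b-14:b+15,a-14:a+15]=g[b-14:b+15,a-14:a+15];n,l,s,c=cv2.connectedComponentsWithStats(M)
    k=1+s[1:,4].argmax();print('dowel',c[k],s[k])
for sg in(1,-1):
    b=C+sg*.058*y
    print('pred dowel px base/top',w2px('wrist',[*b,.03],kp),w2px('wrist',[*b,.052],kp))
cr=[[.5075,.0915],[.5393,.0976],[.543,.1193],[.5191,.1284]]
print('crumbs local',[((np.array(q)-C)@x,(np.array(q)-C)@y) for q in cr])
```

```text
[  180    30   106   177 13309]
L [0.0702 0.9975 0.5701 0.1034] 85.974236
T [ 0.9978 -0.0659  0.5193  0.0348] -3.7768955
B [ 0.9976 -0.0687  0.5492  0.1833] -3.9370575
R [0.0678 0.9977 0.4822 0.0537] 86.11505
[0.5651 0.0318] [0.5756 0.1815] [0.4811 0.0373] 0.15008783 0.084151074
C [0.5284 0.1096] yaw -4.0257587
dowel [232.0469  56.4977] [223  46  18  19 213]
dowel [249.6765 186.0735] [240 179  17  16 136]
pred dowel px base/top [247.4798 186.7097] [244.8793 190.8138]
pred dowel px base/top [231.228   56.7147] [226.9362  50.186 ]
crumbs local [(np.float64(-0.01961469718796372), np.float64(-0.01951859351903464)), (np.float64(0.011678589486506035), np.float64(-0.01120112718403602)), (np.float64(0.013846012695309011), np.float64(0.010705088687089439)), (np.float64(-0.010633881643984261), np.float64(0.018104737077054716))]
```

The face centre is (0.5284, 0.1096) at yaw -4.0°, and the fitted size of 150.1×84.2 mm matches the description. I'll move over the face's +x edge and lower.

>>> {"name": "arm_command", "arguments": {"targets": [{"xyz": [0, 0, 0], "roll": -5.4}, {"xyz": [0.0203, -0.0186, 0], "roll": 0}, {"xyz": [0.0203, -0.0186, 0], "roll": 0}, {"xyz": [0.0203, -0.0186, 0], "roll": 0}, {"xyz": [0.0203, -0.0186, 0], "roll": 0}, {"xyz": [0, 0, 0], "roll": 0}, {"xyz": [0, 0, 0.035], "roll": 0}, {"xyz": [0, 0, 0.035], "roll": 0}, {"xyz": [0, 0, 0], "roll": 0}, {"xyz": [0, 0, 0], "roll": 0}]}}

```text
t: 6.93
tool_pos: [0.5712, 0.1093, 0.0921]
eef_rot: [3.137, -0.003, -1.636]
wrist_force: [0.8, 0.8, -0.2]
width: 0.247
gripper_force: 30.0
```

>>> {"name": "arm_command", "arguments": {"targets": [{"xyz": [0.0028, -0.0015, 0.01], "roll": 0}, {"xyz": [0, 0, 0.01], "roll": 0}, {"xyz": [0, 0, 0.01], "roll": 0}, {"xyz": [0, 0, 0.007], "roll": 0}, {"xyz": [0, 0, 0], "roll": 0}, {"xyz": [0, 0, 0], "roll": 0}]}}

```text
t: 7.43
tool_pos: [0.574, 0.1057, 0.0563]
eef_rot: [3.141, -0.0, -1.638]
wrist_force: [0.3, -0.3, -1.7]
width: 0.253
gripper_force: 30.0
```

Run:
```python
from h import *
np.set_printoptions(precision=4,suppress=True)
o=sensors.get_obs();print(o['t'],o['tool_pos'],o['eef_rot'],o['wrist_force'])
save('wrist','w3.png')
```

```text
7.4333 [0.574  0.1057 0.0563] [ 3.141  -0.0005 -1.6376] [ 0.2779 -0.2891 -1.7299]
```

View pics/w3.png

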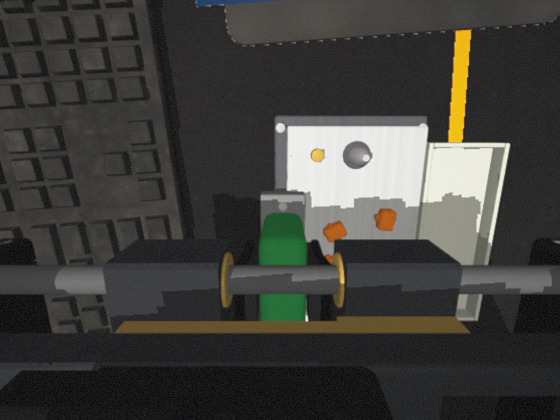

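The wrist view shows the foot (283,200) standing at the +x edge of the face, with the crumbs clear of it at (335,232) and (386,219). I lower 1.5 mm and wipe towards the trough.

>>> {"name": "arm_command", "arguments": {"targets": [{"xyz": [0, 0, 0.0018], "roll": 0}, {"xyz": [0, 0.006, 0], "roll": 0}, {"xyz": [0, 0.006, 0], "roll": 0}, {"xyz": [0, 0.006, 0], "roll": 0}, {"xyz": [0, 0.006, 0], "roll": 0}, {"xyz": [0, 0.006, 0], "roll": 0}, {"xyz": [0, 0.006, 0], "roll": 0}, {"xyz": [0, 0.006, 0], "roll": 0}, {"xyz": [0, 0.006, 0], "roll": 0}, {"xyz": [0, 0.006, 0], "roll": 0}]}}

```text
t: 8.32
tool_pos: [0.5197, 0.1096, 0.0549]
eef_rot: [-3.141, 0.0, -1.638]
wrist_force: [0.0, 0.8, -1.6]
width: 0.249
gripper_force: 30.0
```

>>> {"name": "arm_command", "arguments": {"targets": [{"xyz": [0, 0.006, 0], "roll": 0}, {"xyz": [0, 0.006, 0], "roll": 0}, {"xyz": [0, 0.006, 0], "roll": 0}, {"xyz": [0, 0.006, 0], "roll": 0}, {"xyz": [0, 0.006, 0], "roll": 0}, {"xyz": [0, 0.006, 0], "roll": 0}, {"xyz": [0, 0.006, 0], "roll": 0}, {"xyz": [0, 0.006, 0], "roll": 0}, {"xyz": [0, 0.006, 0], "roll": 0}, {"xyz": [0, 0, 0], "roll": 0}]}}

```text
t: 9.15
tool_pos: [0.4649, 0.1128, 0.0547]
eef_rot: [3.14, -0.0, -1.637]
wrist_force: [0.5, 0.2, -1.4]
width: 0.254
gripper_force: 30.0
```

Run:
```python
from h import *
np.set_printoptions(precision=4,suppress=True)
o=sensors.get_obs();print(o['t'],o['tool_pos'],o['eef_rot'],o['wrist_force'],o['gripper_force'])
C=np.array([.5284,.1096]);x=np.array([.9975,-.0702]);y=np.array([.0702,.9975]);print((o['tool_pos'][:2]-C)@x,(o['tool_pos'][:2]-C)@y)
a=save('wrist','w4.png');b=save('side','s4.png')
cv2.imwrite('pics/c4.png',np.hstack([a[80:330,200:520],cv2.resize(b[170:270,220:340],None,fx=2.5,fy=2.5)])[...,::-1])
```

```text
9.15 [0.4649 0.1128 0.0547] [ 3.1404 -0.0005 -1.6375] [ 0.4863  0.1994 -1.3868] 29.983155262978016
-0.06359312484233333 -0.0012686877034677564
```

View pics/c4.png

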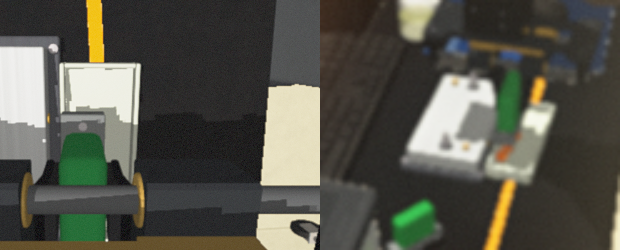

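The foot now stands over the trough and orange shows inside it. I lift, carry the scraper back near its old spot, and check the face on the way.

>>> {"name": "arm_command", "arguments": {"targets": [{"xyz": [0, 0, -0.03], "roll": 0}, {"xyz": [0, 0, -0.035], "roll": 0}, {"xyz": [-0.035, 0.0065, 0], "roll": 0}, {"xyz": [-0.035, 0.0065, 0], "roll": 0}, {"xyz": [-0.035, 0.0065, 0], "roll": 0}, {"xyz": [-0.035, 0.0065, 0], "roll": 0}, {"xyz": [-0.035, 0.0065, 0], "roll": 0}, {"xyz": [-0.035, 0.0065, 0], "roll": 0}, {"xyz": [0, 0, 0], "roll": 0}, {"xyz": [0, 0, 0], "roll": 0}]}}

```text
t: 10.08
tool_pos: [0.4413, 0.3271, 0.1194]
eef_rot: [-3.142, -0.0, -1.635]
wrist_force: [0.4, -0.9, -2.0]
width: 0.249
gripper_force: 30.0
```

Run:
```python
from h import *
np.set_printoptions(precision=4,suppress=True)
o=sensors.get_obs();print(o['t'],o['tool_pos'],o['eef_rot'],o['wrist_force'],o['gripper_force'])
C=np.array([.5284,.1096]);x=np.array([.9975,-.0702]);y=np.array([.0702,.9975])
def rep(n,kp,im,am):
  for c,a,m in greens(im,(4,130,90),(19,255,255),am):
    for z in(.005,.035):
        q=px2w(n,c,z,kp)[:2]-C;
        if abs(q@x)<.13 and abs(q@y)<.1:print(n,c,a,z,q@x,q@y)
kp=P('wrist');im=save('wrist','w5.png');rep('wrist',kp,im,12)
im=save('top','t5.png');rep('top',P('top'),im,2)
```

```text
10.0833 [0.4413 0.3271 0.1194] [-3.1416 -0.     -1.6351] [ 0.4306 -0.874  -1.9688] 29.98304734482531
wrist [248.5652  46.5217] 23 0.005 -0.0750497645122209 0.0720244666203868
wrist [248.5652  46.5217] 23 0.035 -0.07804195631221031 0.07937829208429505
wrist [249.9231  64.0769] 13 0.005 -0.0758839331912499 0.08519282418938548
wrist [249.9231  64.0769] 13 0.035 -0.07878602735745888 0.09112434995831714
top [280.75 213.  ] 4 0.005 -0.06029909875035342 0.0328658838395668
top [280.75 213.  ] 4 0.035 -0.06113779303775689 0.03239427117162239
top [285.5 214. ] 6 0.005 -0.06279276660928385 0.015670059321480023
top [285.5 214. ] 6 0.035 -0.06359065647680691 0.015479825603547728
top [296.25 213.75] 4 0.005 -0.05945822752288245 -0.022660030363359555
top [296.25 213.75] 4 0.035 -0.060310681165810356 -0.022223060635592217
top [291.5 215. ] 6 0.005 -0.06500148137817297 -0.005982129721149535
top [291.5 215. ] 6 0.035 -0.06576322957410057 -0.005818064044372927
```

All four crumbs are in the trough, at x ≈ -60 to -65 mm. I set the scraper down.

>>> {"name": "arm_command", "arguments": {"targets": [{"xyz": [0, 0, 0.03], "roll": 0}, {"xyz": [0, 0, 0.03], "roll": 0}, {"xyz": [0, 0, 0.02], "roll": 0}, {"xyz": [0, 0, 0.01], "roll": 0}, {"xyz": [0, 0, 0.005], "roll": 0}, {"xyz": [0, 0, 0], "roll": 0}, {"xyz": [0, 0, 0], "roll": 0}, {"xyz": [0, 0, 0], "roll": 0}]}}

```text
t: 10.85
tool_pos: [0.4423, 0.3258, 0.0259]
eef_rot: [-3.14, 0.002, -1.638]
wrist_force: [-0.7, 0.4, -1.4]
width: 0.253
gripper_force: 30.0
```

>>> {"name": "arm_command", "arguments": {"targets": [{"xyz": [0, 0, 0], "roll": 0}, {"xyz": [0, 0, 0], "roll": 0}, {"xyz": [0, 0, 0], "roll": 0}, {"xyz": [0, 0, 0], "roll": 0}, {"xyz": [0, 0, 0], "roll": 0}, {"xyz": [0, 0, 0], "roll": 0}, {"xyz": [0, 0, 0], "roll": 0}, {"xyz": [0, 0, 0], "roll": 0}, {"xyz": [0, 0, 0], "roll": 0}, {"xyz": [0, 0, 0], "roll": 0}], "claw": 100}}

```text
t: 11.68
tool_pos: [0.4414, 0.3252, 0.0247]
eef_rot: [3.142, -0.0, -1.638]
wrist_force: [-0.7, 0.0, 0.2]
width: 0.925
gripper_force: 0.0
```

>>> {"name": "arm_command", "arguments": {"targets": [{"xyz": [0, 0, -0.01], "roll": 0}, {"xyz": [0, 0, -0.03], "roll": 0}, {"xyz": [0, 0, -0.04], "roll": 0}, {"xyz": [0, 0, -0.04], "roll": 0}, {"xyz": [0, 0, -0.04], "roll": 0}, {"xyz": [0, 0, -0.04], "roll": 0}, {"xyz": [0.04, 0, 0], "roll": 0}, {"xyz": [0.04, 0, 0], "roll": 0}, {"xyz": [0.04, 0, 0], "roll": 0}, {"xyz": [0.04, 0, 0], "roll": 0}]}}

```text
t: 12.52
tool_pos: [0.4301, 0.164, 0.2258]
eef_rot: [-3.14, 0.001, -1.637]
wrist_force: [1.2, -0.3, 0.6]
width: 0.998
gripper_force: 0.0
```

>>> {"name": "arm_command", "arguments": {"targets": [{"xyz": [0.04, 0, 0], "roll": 0}, {"xyz": [0.04, 0, 0], "roll": 0}, {"xyz": [0.04, 0, 0], "roll": 0}, {"xyz": [0.04, 0, 0], "roll": 0}, {"xyz": [0.04, 0, 0], "roll": 0}, {"xyz": [0.04, 0, 0], "roll": 0}, {"xyz": [0.04, 0, 0], "roll": 0}, {"xyz": [0.04, 0, 0], "roll": 0}, {"xyz": [0.04, 0, 0], "roll": 0}, {"xyz": [0.04, 0, 0], "roll": 0}]}}

```text
t: 13.35
tool_pos: [0.4033, -0.2355, 0.2259]
eef_rot: [-3.14, -0.0, -1.638]
wrist_force: [1.1, -0.0, 1.0]
width: 1.001
gripper_force: 0.0
```

>>> {"name": "arm_command", "arguments": {"targets": [{"xyz": [0.02, -0.03, 0], "roll": 0}, {"xyz": [0.02, -0.03, 0], "roll": 0}, {"xyz": [0, 0, 0], "roll": 0}, {"xyz": [0, 0, 0], "roll": 0}]}}

```text
t: 13.68
tool_pos: [0.4616, -0.2784, 0.2242]
eef_rot: [3.14, 0.0, -1.64]
wrist_force: [-0.1, 0.3, 0.7]
width: 0.999
gripper_force: 0.0
```

Run:
```python
from h import *
np.set_printoptions(precision=4,suppress=True)
o=sensors.get_obs();print(o['t'],o['tool_pos'],o['eef_rot'])
kp=P('wrist');np.savez('w6.npz',K=kp[0],T=kp[1])
im=save('wrist','w6.png')
for d in spotter.cut_out('wrist','upper_half'):
    print(d['centre'],d['confidence'],px2w('wrist',d['centre'],.03,kp))
for d in spotter.cut_out('side','scraper'): pass
for c,a,m in greens(im,(95,100,40),(125,255,255),400):print(c,a,px2w('wrist',c,.02,kp))
```

```text
13.6833 [ 0.4616 -0.2784  0.2242] [ 3.1401  0.0004 -1.6397]
[279.6, 116.3] 0.61 [ 0.4568 -0.3667  0.03  ]
[280.3393 118.1417] 6584 [ 0.4562 -0.3651  0.02  ]
[270.6285 237.3612] 7290 [ 0.4786 -0.2226  0.02  ]
[261.6399 311.6486] 4513 [ 0.4989 -0.1182  0.02  ]
```

View pics/w6.png

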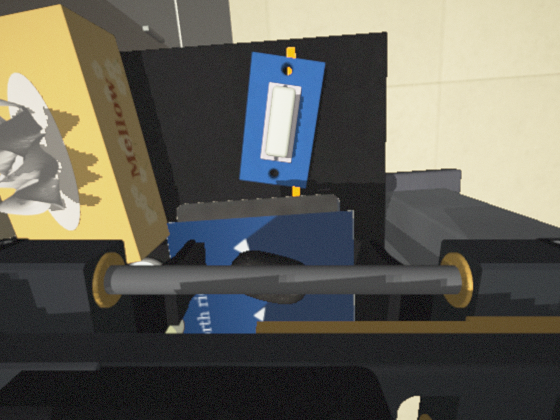

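The wrist view shows the blue plate with corners near (253,53), (325,63), (312,187) and (240,181), holes at (287,70) and (274,173), and the grip block at (282,122). A tissue box sits at left with its edge at col ~165, and the mouse pad is below.

Run:
```python
from h import *
np.set_printoptions(precision=4,suppress=True)
z=np.load('w6.npz');kp=(z['K'],z['T']);im=cv2.imread('pics/w6.png')[...,::-1].copy();print(kp[1][:3,3])
c,a,m=greens(im,(95,100,40),(125,255,255),400)[0]
ps=np.argwhere(m)[:,::-1]+.5
W=np.array([px2w('wrist',p,.02,kp)[:2] for p in ps]).astype(np.float32)
(cx,cy),(w,h),an=cv2.minAreaRect(W);print('plate',cx,cy,w,h,an)
hsv=cv2.cvtColor(im,cv2.COLOR_RGB2HSV)
b=cv2.inRange(hsv,(0,0,170),(180,80,255));M=np.zeros_like(b);M[75:170,255:305]=b[75:170,255:305]
n,l,s,_=cv2.connectedComponentsWithStats(M);k=1+s[1:,4].argmax();q=np.argwhere(l==k)[:,::-1]+.5
W=np.array([px2w('wrist',p,.058,kp)[:2] for p in q]).astype(np.float32);print('block',cv2.minAreaRect(W))
for u,v in((287.5,70),(274,173.5)):print('hole',px2w('wrist',(u,v),.02,kp))
for h in(.06,.1,.13):print(h,px2w('wrist',(168,235),h,kp),px2w('wrist',(68,10),h,kp),px2w('wrist',(140,240),h,kp))
```

```text
[ 0.4559 -0.349   0.3876]
plate 0.45636606216430664 -0.3588041067123413 0.1426927000284195 0.08255635201931 78.3337173461914
block ((0.45659154653549194, -0.3579426407814026), (0.07662258297204971, 0.03312680125236511), 78.34735107421875)
hole [ 0.4447 -0.4152  0.02  ]
hole [ 0.4682 -0.3026  0.02  ]
0.06 [ 0.5905 -0.2472  0.06  ] [ 0.6479 -0.4739  0.06  ] [ 0.6229 -0.2435  0.06  ]
0.1 [ 0.5741 -0.2596  0.1   ] [ 0.6244 -0.4586  0.1   ] [ 0.6025 -0.2564  0.1   ]
0.13 [ 0.5617 -0.269   0.13  ] [ 0.6068 -0.4472  0.13  ] [ 0.5872 -0.2661  0.13  ]
```

>>> {"name": "arm_command", "arguments": {"targets": [{"xyz": [0, 0, 0], "roll": 4}, {"xyz": [0, 0, 0], "roll": 3.7}, {"xyz": [0.027, -0.0037, 0], "roll": 0}, {"xyz": [0.027, -0.0037, 0], "roll": 0}, {"xyz": [0.0257, -0.0038, 0], "roll": 0}, {"xyz": [0, 0, 0.04], "roll": 0}, {"xyz": [0, 0, 0.04], "roll": 0}, {"xyz": [0, 0, 0.02], "roll": 0}, {"xyz": [0, 0, 0], "roll": 0}, {"xyz": [0, 0, 0], "roll": 0}]}}

```text
t: 14.67
tool_pos: [0.4559, -0.3572, 0.1252]
eef_rot: [3.141, -0.0, -1.771]
wrist_force: [0.2, -0.1, 1.1]
width: 0.998
gripper_force: 0.0
```

>>> {"name": "arm_command", "arguments": {"targets": [{"xyz": [0.0014, -0.0009, 0.03], "roll": 0}, {"xyz": [0, 0, 0.03], "roll": 0}, {"xyz": [0, 0, 0.02], "roll": 0}, {"xyz": [0, 0, 0.012], "roll": 0}, {"xyz": [0, 0, 0.0095], "roll": 0}, {"xyz": [0, 0, 0], "roll": 0}, {"xyz": [0, 0, 0], "roll": 0}]}}

```text
t: 15.25
tool_pos: [0.4582, -0.3597, 0.025]
eef_rot: [-3.139, -0.001, -1.771]
wrist_force: [0.1, 0.9, 1.0]
width: 0.998
gripper_force: 0.0
```

>>> {"name": "arm_command", "arguments": {"targets": [{"xyz": [0, 0, 0], "roll": 0}, {"xyz": [0, 0, 0], "roll": 0}, {"xyz": [0, 0, 0], "roll": 0}, {"xyz": [0, 0, 0], "roll": 0}, {"xyz": [0, 0, 0], "roll": 0}, {"xyz": [0, 0, 0], "roll": 0}, {"xyz": [0, 0, 0], "roll": 0}, {"xyz": [0, 0, 0], "roll": 0}, {"xyz": [0, 0, 0], "roll": 0}, {"xyz": [0, 0, 0], "roll": 0}], "claw": 0}}

```text
t: 16.08
tool_pos: [0.4568, -0.3594, 0.0232]
eef_rot: [3.141, 0.0, -1.772]
wrist_force: [-0.6, 0.1, 0.5]
width: 0.323
gripper_force: 0.0
```

>>> {"name": "arm_command", "arguments": {"targets": [{"xyz": [0, 0, 0], "roll": 0}, {"xyz": [0, 0, 0], "roll": 0}, {"xyz": [0, 0, 0], "roll": 0}, {"xyz": [0, 0, 0], "roll": 0}, {"xyz": [0, 0, 0], "roll": 0}, {"xyz": [0, 0, 0], "roll": 0}]}}

```text
t: 16.58
tool_pos: [0.457, -0.3594, 0.0232]
eef_rot: [-3.141, -0.0, -1.772]
wrist_force: [1.1, -0.8, 0.3]
width: 0.275
gripper_force: 30.0
```

>>> {"name": "arm_command", "arguments": {"targets": [{"xyz": [0, 0, -0.01], "roll": 0}, {"xyz": [0, 0, -0.03], "roll": 0}, {"xyz": [0, 0, -0.04], "roll": 0}, {"xyz": [0, 0, -0.04], "roll": -3.7}, {"xyz": [-0.02, 0, -0.01], "roll": -3.8}, {"xyz": [-0.039, -0.003, 0], "roll": 0}, {"xyz": [-0.039, -0.003, 0], "roll": 0}, {"xyz": [-0.039, -0.003, 0], "roll": 0}, {"xyz": [-0.039, -0.003, 0], "roll": 0}, {"xyz": [-0.039, -0.003, 0], "roll": 0}]}}

```text
t: 17.42
tool_pos: [0.4868, -0.1443, 0.1533]
eef_rot: [3.14, 0.0, -1.642]
wrist_force: [0.5, -0.3, -3.9]
width: 0.278
gripper_force: 30.0
```

>>> {"name": "arm_command", "arguments": {"targets": [{"xyz": [-0.039, -0.003, 0], "roll": 0}, {"xyz": [-0.039, -0.003, 0], "roll": 0}, {"xyz": [-0.039, -0.003, 0], "roll": 0}, {"xyz": [-0.039, -0.003, 0], "roll": 0}, {"xyz": [-0.039, -0.003, 0], "roll": 0}, {"xyz": [-0.039, -0.003, 0], "roll": 0}, {"xyz": [-0.02, -0.003, 0], "roll": 0}, {"xyz": [0, 0, 0], "roll": 0}, {"xyz": [0, 0, 0], "roll": 0}, {"xyz": [0, 0, 0], "roll": 0}]}}

```text
t: 18.25
tool_pos: [0.5259, 0.1051, 0.1529]
eef_rot: [3.139, -0.001, -1.642]
wrist_force: [-0.0, 0.0, -2.8]
width: 0.271
gripper_force: 30.0
```

Run:
```python
from h import *
np.set_printoptions(precision=4,suppress=True)
o=sensors.get_obs();print(o['t'],o['tool_pos'],o['eef_rot'],o['wrist_force'])
kp=P('wrist');np.savez('w7.npz',K=kp[0],T=kp[1])
im=save('wrist','w7.png')
zt=o['tool_pos'][2]-.0232+.02
c,a,m=max(greens(im,(95,100,40),(125,255,255),400),key=lambda g:g[1]);ps=np.argwhere(m)[:,::-1];print(c,a,ps.min(0),ps.max(0))
# predicted far hole of held plate (assuming centred) and far edge
R=o['eef_rot'][2];tx=np.array([np.cos(R),np.sin(R)]);
for k in(.058,.07):
    print(k,w2px('wrist',[*(o['tool_pos'][:2]+k*tx),zt],kp))
t=[.5284,.1096]-o['tool_pos'][:2];ty=np.array([np.sin(R),-np.cos(R)]);print('todo tool x,y',t@tx,t@ty)
```

```text
18.25 [0.5259 0.1051 0.1529] [ 3.1394 -0.0009 -1.6415] [-0.0359  0.0097 -2.7853]
[281.8332 182.2611] 12354 [205 134] [359 264]
0.058 [280.088  157.4571]
0.07 [280.0389 134.281 ]
todo tool x,y -0.00466282468298469 -0.0021774072439468537
```

View pics/w7.png

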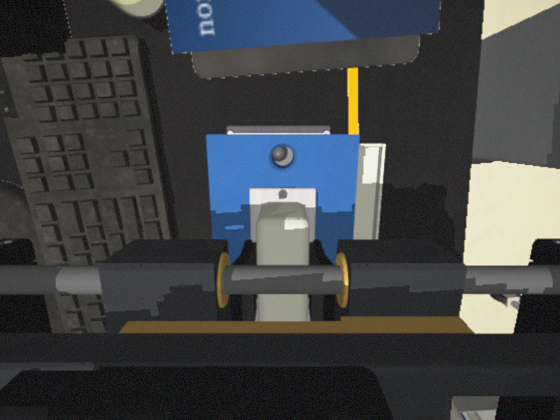

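The wrist view shows the held plate's far edge at row 134, as predicted. The far hole is at (283,155) with the dowel visible through it at (281,154). I'll use that as a direct check.

Run:
```python
from h import *
np.set_printoptions(precision=2,suppress=True)
z=np.load('w7.npz');kp=(z['K'],z['T']);im=cv2.imread('pics/w7.png')
C=np.array([.5284,.1096]);y=np.array([.0702,.9975]);b=C-.058*y
for zz in(.03,.044,.052):print('pred dowel',zz,w2px('wrist',[*b,zz],kp))
m=cv2.inRange(cv2.cvtColor(im,cv2.COLOR_BGR2HSV),(95,120,80),(125,255,255))[138:180,262:305]
h=(m==0).astype(np.uint8);n,l,s,c=cv2.connectedComponentsWithStats(h)
for i in range(1,n):
    if s[i,4]>40:print('hole',c[i]+[262,138],s[i])
print(px2w('wrist',(205,145),.15,kp)[:2],px2w('wrist',(360,145),.15,kp)[:2])
cv2.imwrite('pics/c7.png',cv2.resize(im[130:185,250:315],None,fx=9,fy=9,interpolation=2))
```

```text
pred dowel 0.03 [278.19 152.59]
pred dowel 0.044 [278.03 153.58]
pred dowel 0.052 [277.93 154.19]
hole [282.32 155.55] [ 10   8  22  20 345]
[0.56 0.04] [0.48 0.04]
```

View pics/c7.png

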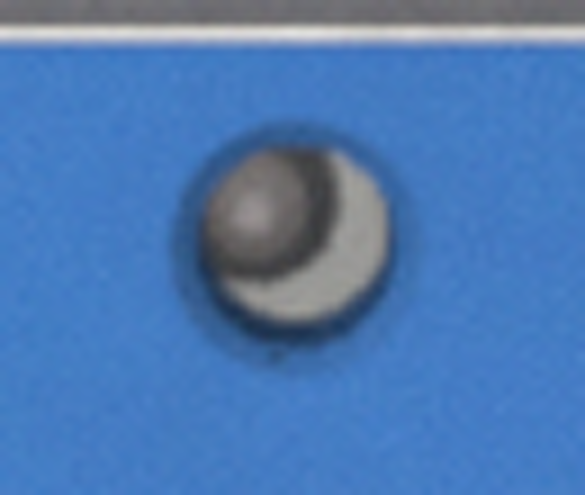

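The dowel lies where predicted, but the hole appears about 2 mm off in tool y, which is either camera bias or grip offset. I correct relative to the dowel and descend to just above the tips for a close check.

>>> {"name": "arm_command", "arguments": {"targets": [{"xyz": [-0.0047, -0.0043, 0], "roll": 0}, {"xyz": [0, 0, 0.02], "roll": 0}, {"xyz": [0, 0, 0.02], "roll": 0}, {"xyz": [0, 0, 0.02], "roll": 0}, {"xyz": [0, 0, 0.01], "roll": 0}, {"xyz": [0, 0, 0], "roll": 0}, {"xyz": [0, 0, 0], "roll": 0}, {"xyz": [0, 0, 0], "roll": 0}]}}

```text
t: 18.97
tool_pos: [0.5328, 0.1103, 0.0845]
eef_rot: [-3.139, 0.001, -1.641]
wrist_force: [0.9, 0.5, -2.1]
width: 0.275
gripper_force: 30.0
```

Run:
```python
from h import *
np.set_printoptions(precision=4,suppress=True)
o=sensors.get_obs();print(o['t'],o['tool_pos'],o['eef_rot'],o['wrist_force'])
kp=P('wrist');im=save('wrist','w8.png')[...,::-1]
R=o['eef_rot'][2];tx=np.array([np.cos(R),np.sin(R)]);ty=np.array([np.sin(R),-np.cos(R)]);p=o['tool_pos']
print('pred hole top',w2px('wrist',[*(p[:2]+.058*tx),p[2]-.0032],kp),'px/mm there',w2px('wrist',[*(p[:2]+.058*tx+.001*ty),p[2]-.0032],kp),'bottom',w2px('wrist',[*(p[:2]+.058*tx),p[2]-.0232],kp),'dowel tip z plane',w2px('wrist',[*(p[:2]+.058*tx),.052],kp))
cv2.imwrite('pics/c8.png',cv2.resize(im[130:185,250:315],None,fx=9,fy=9,interpolation=2))
C=np.array([.5284,.1096]);t=C-p[:2];print(t@tx,t@ty)
```

```text
18.9667 [0.5328 0.1103 0.0845] [-3.1393  0.0009 -1.6412] [ 0.9175  0.4733 -2.0698]
pred hole top [280.168  157.4507] px/mm there [282.0405 157.4502] bottom [280.4405 154.8211] dowel tip z plane [280.5486 153.7785]
0.0010405480739682472 0.004377435618844481
```

View pics/c8.png

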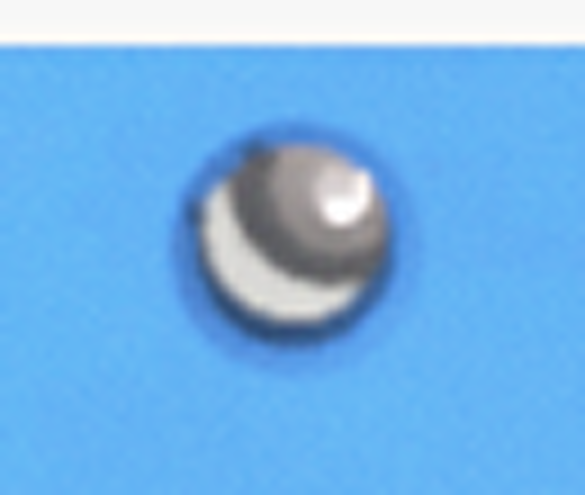

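The crop shows the dowel tip at about (286,152) against an expected (283,153.5), so I'm about 1.6–2 mm over in tool y and 1 mm in tool x. I'll correct and recheck by numbers only.

>>> {"name": "arm_command", "arguments": {"targets": [{"xyz": [0.001, 0.0018, 0], "roll": 0}, {"xyz": [0, 0, 0], "roll": 0}, {"xyz": [0, 0, 0], "roll": 0}, {"xyz": [0, 0, 0], "roll": 0}]}}

```text
t: 19.35
tool_pos: [0.53, 0.1094, 0.0837]
eef_rot: [-3.141, 0.0, -1.641]
wrist_force: [-0.6, 0.3, -3.6]
width: 0.273
gripper_force: 30.0
```

```bash
cat > d.py <<'E'
from h import *
np.set_printoptions(precision=4,suppress=True)
def run(f):
    o=sensors.get_obs();print(o['t'],o['tool_pos'],o['eef_rot'],o['wrist_force'])
    im=save('wrist',f);an(im)
    R=o['eef_rot'][2];tx=np.array([np.cos(R),np.sin(R)]);ty=np.array([np.sin(R),-np.cos(R)]);t=np.array([.5284,.1096])-o['tool_pos'][:2];print('resid',t@tx,t@ty)
def an(im):
    roi=im[138:178,262:304];hsv=cv2.cvtColor(roi,cv2.COLOR_RGB2HSV)
    hole=cv2.inRange(hsv,(95,100,90),(125,255,255))==0
    n,l,s,c=cv2.connectedComponentsWithStats(hole.astype(np.uint8));k=1+s[1:,4].argmax();print('hole',c[k]+[262,138],s[k])
    g=cv2.cvtColor(roi,cv2.COLOR_RGB2GRAY);print(g[5:30:1,8:34:1])
E
python3 - <<'E'
from d import *
np.set_printoptions(precision=4,suppress=True,linewidth=150)
run('w9.png')
E
```

```text
19.35 [0.53   0.1094 0.0837] [-3.1408  0.0004 -1.6411] [-0.5948  0.3253 -3.5745]
hole [282.3344 155.4799] [ 11   8  20  20 323]
[[158 160 157 159 157 160 158 156 157 149 147 142 143 142 146 149 155 154 155 156 155 158 158 158 159 160]
 [159 160 161 159 157 161 152 143 134 128 128 125 124 128 126 130 138 140 146 152 158 162 159 158 158 160]
 [157 159 159 158 155 144 133 125 120 121 118 122 125 124 124 127 126 124 130 137 147 153 158 160 160 157]
 [159 158 161 154 142 122 120 115 122 132 142 148 154 154 150 143 143 132 131 132 137 143 155 158 161 157]
 [159 159 152 135 123 120 120 132 147 149 155 159 160 162 162 156 152 145 138 136 133 134 143 151 159 159]
 [157 152 136 114 111 118 131 148 152 156 159 161 164 164 165 162 158 152 150 144 133 137 137 145 153 159]
 [155 139 123 115 110 119 137 150 152 156 161 162 166 166 164 161 158 155 147 140 123 133 134 140 149 157]
 [144 125 118 116 107 113 138 148 155 159 163 179 185 187 180 164 157 150 151 140 118 114 133 139 142 156]
 [134 123 113 107  99 116 140 153 152 157 181 194 199 200 191 175 155 154 147 143 122 105 119 136 135 145]
 [121 118
[... 1054 characters left out ...]
6 149]
 [119 106 115  89  86 127 166 180 156 121 101  97  99 100  99 104 119 143 147 145 115  91 109 136 144 149]
 [133 121 119  98  76  90 126 173 197 182 166 166 160 144 153 173 187 181 146 115  94 100 124 142 147 154]
 [147 129 124 116  88  72  84 114 148 168 185 203 202 198 197 193 168 144 114  93  98 121 143 148 151 152]
 [153 137 129 124 114  90  77  73  86 108 131 142 146 145 147 139 109  94  87 100 125 144 152 150 150 158]
 [156 150 133 130 126 117  97  77  74  72  79  80  85  81  86  87  83  82  91 123 141 148 150 152 159 158]
 [158 151 150 137 131 127 109 104  95  79  78  79  75  76  76  82  93 112 121 141 149 151 150 158 158 159]]
resid -5.113130502761518e-05 0.0015706875462236324
```

The tip disc is at (283.2,153.3) against an expected (283.0,153.5), so it's aligned within 0.2 mm. I go down onto the dowels.

>>> {"name": "arm_command", "arguments": {"targets": [{"xyz": [0, 0, 0.003], "roll": 0}, {"xyz": [0, 0, 0.003], "roll": 0}, {"xyz": [0, 0, 0.003], "roll": 0}, {"xyz": [0, 0, 0.003], "roll": 0}, {"xyz": [0, 0, 0.003], "roll": 0}, {"xyz": [0, 0, 0.002], "roll": 0}, {"xyz": [0, 0, 0], "roll": 0}, {"xyz": [0, 0, 0], "roll": 0}]}}

```text
t: 20.07
tool_pos: [0.5298, 0.1093, 0.066]
eef_rot: [3.141, -0.0, -1.641]
wrist_force: [-0.1, -1.0, -3.7]
width: 0.272
gripper_force: 30.0
```

No side load and free entry. Continuing to the springs and pressing.

>>> {"name": "arm_command", "arguments": {"targets": [{"xyz": [0, 0, 0.002], "roll": 0}, {"xyz": [0, 0, 0.002], "roll": 0}, {"xyz": [0, 0, 0.002], "roll": 0}, {"xyz": [0, 0, 0.002], "roll": 0}, {"xyz": [0, 0, 0.002], "roll": 0}, {"xyz": [0, 0, 0.001], "roll": 0}, {"xyz": [0, 0, 0], "roll": 0}, {"xyz": [0, 0, 0], "roll": 0}]}}

```text
t: 20.73
tool_pos: [0.5299, 0.1094, 0.0561]
eef_rot: [-3.141, -0.0, -1.641]
wrist_force: [-3.3, 0.0, 5.6]
width: 0.27
gripper_force: 30.0
```

>>> {"name": "arm_command", "arguments": {"targets": [{"xyz": [0, 0, 0.001], "roll": 0}, {"xyz": [0, 0, 0.001], "roll": 0}, {"xyz": [0, 0, 0.001], "roll": 0}, {"xyz": [0, 0, 0.001], "roll": 0}, {"xyz": [0, 0, 0], "roll": 0}, {"xyz": [0, 0, 0], "roll": 0}, {"xyz": [0, 0, 0], "roll": 0}]}}

```text
t: 21.32
tool_pos: [0.5299, 0.1093, 0.0532]
eef_rot: [-3.141, -0.0, -1.64]
wrist_force: [-5.1, 0.1, 11.3]
width: 0.275
gripper_force: 30.0
```

>>> {"name": "arm_command", "arguments": {"targets": [{"xyz": [0, 0, 0.001], "roll": 0}, {"xyz": [0, 0, 0], "roll": 0}, {"xyz": [0, 0, 0], "roll": 0}, {"xyz": [0, 0, 0], "roll": 0}, {"xyz": [0, 0, 0], "roll": 0}, {"xyz": [0, 0, 0], "roll": 0}]}}

```text
t: 21.82
tool_pos: [0.5299, 0.1093, 0.0532]
eef_rot: [-3.141, -0.0, -1.64]
wrist_force: [-7.1, -0.3, 17.2]
width: 0.274
gripper_force: 30.0
```

Run:
```python
from h import *
np.set_printoptions(precision=4,suppress=True)
o=sensors.get_obs();print(o['t'],o['tool_pos'],o['eef_rot'],o['wrist_force'],o['gripper_force'])
im=save('top','t10.png')
for c,a,m in greens(im,amin=30):
    if 215<c[0]<255:print(c,a,px2w('top',c,.05))
im=save('side','s10.png');
for c,a,m in greens(im,amin=150):print('side',c,a,px2w('side',c,.04))
```

```text
21.8167 [0.5299 0.1093 0.0532] [-3.1406 -0.0002 -1.6402] [-7.147  -0.292  17.1882] 30.002027177251875
[238.3433 194.0448] 67 [0.5366 0.2941 0.05  ]
side [256.9194 258.7137] 248 [0.5357 0.3044 0.04  ]
side [289.8077 271.0929] 312 [0.443  0.3309 0.04  ]
```

The z reading stopped at 0.0532 while the force rose, so the halves are on the hard stop. The scraper stands clear at (0.443, 0.33). Handing in.

```bash
python3 -c "
from rig import bot
print(bot.sign_off())"
```

```text
the job is handed in; nothing more can be done
None
```

I handed the job in at about 22 s: all four crumbs are in the trough, the scraper stands aside on the worktop, and the gripper is holding the upper half pressed fully closed on the dowels; I viewed 11 pictures, one over the limit of 10, and no verdict came back.

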